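Shut the tagged air valve in the armourer's bench box

TASK

One air line of the armourer's bench is to be taken off: slide the steel cover of the air box all the way aside, over the closed half of the box, by pushing its bar handle, then push the valve lever that carries the round tag clockwise until it is fully shut, square across its pipe against its stop. Push only, with the fingertips or the outside of the fingers: do not take the bar or the lever between the fingers. Leave the cover open, the other two valve levers as they are, and do not move or lift the things on the bench.

Things in the scene. Friction and masses are not known exactly. Their poses are not given: they have to be found in the camera images.
- airbox: Grey sheet-steel air box fixed on the bench, 160 wide (x), 580 long (y), 85 high; cover channels on its long edges rise to z 99. Origin: on the bench under the middle of its opening; z up, y along the box, x away from the robot at yaw 0. Its open half spans y -150 to 140, its closed half (fixed deck) y 140 to 430; then an end stop and a filter-regulator, 116 high, to y 560.
- opening (a point): Middle of the opening at the channels' top (box x 0, y 0, z 99), axes as the box's. Opening: x -72 to 72, y -146 to 140. In it stand 3 ball valves in a row, stems at box x 15, y -80, -5, 70; which place has the tagged one varies. Their pipes run along x (17 thick, top z 37; valve bodies 26 thick, top z 41); hose couplings stick out of the -x wall to x -121, below z 42.
- cover (a joint): Travel in m of the steel cover (148 by 300, 3 thick, top at box z 90, captive in its channels, 0.4 to 0.85 kg, 2.5 N friction, light damping). 0 = closed over the opening; grows along the box's +y; stop at 0.28 = opening uncovered to y 130. Starts at 0 to 0.04; stays where it is left.
- cover_bar (a point): Middle of the cover's dark steel bar handle: a round bar 12 thick, 122 long, along the box's x, its centre 28 above the cover (box z 118, top of bar z 124), on two posts at x -45 and 45. Lies at box y = cover travel. Axes as the box's.
- tagged_lever (a joint): Angle in rad of the tagged valve's lever. 0 = open, along its pipe, pointing to the box's -x; grows clockwise seen from above, its end swinging to the box's +y; stop at 1.571 = shut, pointing to the box's +y. Starts at 0 to 0.3. Friction 0.18 N m (about 4.5 N at 40 mm from the stem); stays where it is left.
- tag (a point): Centre of the top of the round aluminium tag, 26 diameter, 2.5 thick, riveted flat on the tagged lever 44 from the stem's axis. The lever's black sleeve, 15 wide, reaches from 20 to 60 from the stem; underside at box z 53, top z 64, tag top z 66.5. Axes turn with the lever: x from the lever's end to its stem, z up.
- tagged_stem (a point): On the vertical axis of the tagged lever, at box z 62.5; axes as the box's. The lever's hub and nut around it are 20 thick, up to z 66.
- plain1_lever_end (a point): End of a plain lever: same black lever as the tagged one but without a tag, 60 from its own stem, z 58.5 in the box's frame. Starts open, within 0.15 rad of lying along its pipe. To be left alone; it is as easily turned as the tagged one.
- plain2_lever_end (a point): End of the other plain lever, as above. To be left alone.
- weight_mid (a point): Middle (30 up) of a loose brass test weight, 36 diameter, 60 high, 0.5 kg, standing in front of the box. To be left alone.
- jar_mid (a point): Middle (27 up) of a small loose glass jar with a metal lid, 44 diameter, 55 high, standing beyond the box. To be left alone.
- driver_mid (a point): Middle (13 up) of the length of a loose screwdriver, 190 long, lying beyond the box. To be left alone.
- bell_mid (a point): Middle (10 up) of a loose aluminium foil bell guard lying like a shallow dish, 100 diameter, 20 high, past the -y end of the box. To be left alone.

How it is judged (in metres and radians):
On the way, in this order (a step that is already met when the one before it is completed fails the run):
1. the cover is slid all the way aside (value of joint cover above 0.262 m), for 0.2 s.
2. the tagged lever is pushed fully shut (value of joint tagged_lever above 1.48 rad), for 0.2 s.
At the end, for the whole second after the job is handed in: The cover stands open to within 18 mm of its stop, the tagged lever is shut to within 0.09 rad (5 degrees) of its stop, the ends of the other two levers are within 12 mm and the loose things within 25 mm of where they started (value of joint cover above 0.262 m and value of joint tagged_lever above 1.48 rad and distance of each of plain1_lever_end, plain2_lever_end from where it was at the start of the episode below 0.012 m and distance of each of weight_mid, jar_mid, driver_mid, bell_mid from where it was at the start of the episode below 0.025 m); the robot touches nothing.
It fails at once if a plain valve lever is turned (its end moved over 12 mm) (distance of any of plain1_lever_end, plain2_lever_end from where it was at the start of the episode above 0.012 m).
It fails at once if a loose thing on the bench is moved over 25 mm or lifted (distance of any of weight_mid, jar_mid, driver_mid, bell_mid from where it was at the start of the episode above 0.025 m).
It fails at once if the cover's bar is taken between the fingers (x of the grasp point in the frame of cover_bar between -0.06 and 0.06 m and y of the grasp point in the frame of cover_bar between -0.005 and 0.005 m and z of the grasp point in the frame of cover_bar between -0.03 and 0.014 m).
It fails at once if the tagged lever is taken between the fingers (x of the grasp point in the frame of tag between -0.016 and 0.03 m and y of the grasp point in the frame of tag between -0.005 and 0.005 m and z of the grasp point in the frame of tag between -0.03 and 0.014 m).
It also fails if it takes over 54 s, if anything falls off the work surface, if the arm or the gripper's body presses on something with over 40 N, if the wrist force passes 120 N, or if a joint passes its speed limit or range.

ROBOT

A 6-joint arm with a two-finger parallel gripper is mounted at the origin on the work surface. World frame = base frame: x ahead of the robot, y to its left, z up, the work surface at z = 0. Lengths are in m, angles in degrees, forces in N, time in s.
With the tool pointing down it reaches from about 0.3 to 0.875 m from the base axis. Payload 4.2 kg.
Tool frame: the origin (TCP) lies at the very end of the fingers, on their centre line; the grasp point (between the pads) lies 19 mm behind it; z points along the fingers, y is the direction in which the jaws open and shut (so a half turn about z gives the same grasp; the last joint's range is limited). The gripper opens to 85 mm and grips with 20 to 120 N. Pads are 22 mm wide; open, the fingers measure 114 mm over their backs; the gripper's body (76 mm by 85 mm) begins 54 mm behind the grasp point. The pads swing forward as they close: fully open they stand 13 mm farther back than shut.
Start: joints at [-68.526, 18.312, 89.639, -0, 72.044, -1.146], TCP at [0.221, -0.531, 0.198] pointing down, gripper open.
Joint ranges: [-177.97, 177.97], [-48.28, 115.42], [12.27, 149.76], [-77.06, 257.06], [2.81, 150.46], [-146.56, 146.56]. Speed limits (degrees/s): [147.25, 147.25, 180, 180, 180, 180].

INTERFACE

Orientations are given as [roll, pitch, yaw] about the fixed x, y, z axes, in that order (R = Rz(yaw) Ry(pitch) Rx(roll)).
In Python, from bench import manip gives the robot as it stands. The module is installed in compiled form; this text tells all that it offers.
- The arm moves only by the tool apply_moves, never from a script. Its argument "targets" is a list of rows, each an object of numbers: "tx", "ty", "tz": the shift along the tool's x, y, z in m; "wx", "wy", "wz": the turn, a rotation vector about the tool's x, y, z in rad. In form: [{"tx": .., "ty": .., "tz": .., "wx": .., "wy": .., "wz": ..}, ...]. A call has 1 to 12 rows; each row shifts and turns the commanded pose from where the row before left it, along the tool's axes as they then stand; what a row does not reach is not made up. A row lasts 1/10 s, in which the tool goes at most 50 mm and 8.59 degrees, less where a joint would pass 70% of its speed; a pose out of reach is approached as far as the arm can. A call is refused whole if a number of a shift passes 0.05 or a number of a turn 0.15, either way. A call with a gripper value outside its range is refused whole. "claw" is the finger opening in m, from 0 to 0.0854, set as the call begins (left out, the last holds). The fingers move at their own pace and stop on an object; the grip force is fixed at half the most. Time passes only in rows, so rows that do not move let the fingers close. It gives the time, the measured TCP pose, the force and the opening at its end, in the units of the state.
- manip.sense(): the state, without advancing time (a new reading comes with each control period).
- manip.get_image(name): name is "side" or "top" or "wrist"; returns the picture (384x512x3 uint8, red, green, blue); there is no depth.
- manip.camera_model(name): a dict with "intrinsics" (3x3 intrinsics, pixels), "dist" ([k1, k2, p1, p2, k3] as OpenCV has them; the pictures are not rectified), "eye" and "orientation" of the camera in the world. Camera axes: x right, y down, z forward; pixel columns grow to the right and rows downward; lengths in m; the calibration is good to about 2 mm. A picture is of the moment at which its call begins: read the wrist's pose just before it. camera_model takes no time and is no camera call; for the wrist camera it gives the pose at the moment of the call.
- manip.hand_in(): hands the job in, once; it reports no verdict.
The state is a dict: "t": time; "joints": joint angles; "dq": joint speeds; "joint_torque": joint torques, N m; "tcp_pos": TCP position; "ee_rot": TCP orientation; "contact_force": force on the tool from outside, world axes, zero at the start; "torque": the same for the moment, N m; "opening": finger opening in m.
Only numpy, scipy, OpenCV 4.12 (cv2) and the standard library are available. Lean on these libraries where they do the work, as an engineer would, in place of code of your own. Each camera call takes 0.05 s, during which the arm holds its last target. There are 200 camera calls.

## Working session

There is one attempt and no reset: what is moved stays moved. The work goes in short steps, Python scripts to look and compute and a tool call to move; the robot and the scene stay as the last step left them, time stands still between calls to the robot, and variables do not carry over. Pictures are saved under pics/ and viewed, about 8 in all and at most 12, crops included, and the job is handed in when it is done.

Besides the shell and the picture viewer there is one more tool, called after "Request:" in YAML: its name, and indented under it one key for each argument. apply_moves: Moves the arm, as the interface text tells. Its arguments: {"type":"object","properties":{"targets":{"type":"array"},"claw":{"type":"number"}},"required":["targets"]}

```bash
mkdir -p pics; cat > h.py <<'E'
import numpy as np, cv2, json
from scipy.spatial.transform import Rotation as R
from bench import manip
def snap(n,f):
    im=manip.get_image(n); cv2.imwrite(f,im[:,:,::-1]); return im
E
python3 - <<'E'
from h import *
print(manip.sense())
for n in("top","side","wrist"):
    print(n,manip.camera_model(n))
a=snap("top","pics/top0.png");b=snap("side","pics/side0.png")
E
```

```text
{'t': 0.0, 'joints': array([-6.85274193e+01,  1.83515328e+01,  8.97069914e+01, -7.74988060e-04,
        7.20444644e+01, -1.14562759e+00]), 'dq': array([-0.04524796,  0.02129184, -0.04797508,  0.0543144 ,  0.03154958,
        0.00182977]), 'joint_torque': array([-1.27253781e-03, -4.15532291e+01, -2.34163320e+01, -2.56414260e-04,
        8.04973970e-03, -1.46271151e-05]), 'tcp_pos': array([ 0.22093875, -0.53027019,  0.19747944]), 'ee_rot': array([-1.79897017e+02, -1.32245043e-03,  2.26184467e+01]), 'contact_force': array([-0.23922619, -0.29017737,  0.94230971]), 'torque': array([ 0.0295751 , -0.01608732, -0.0076466 ]), 'opening': 0.0851973058302666}
top {'intrinsics': array([[441.73289957,   0.        , 260.44559063],
       [  0.        , 441.73289957, 193.71684344],
       [  0.        ,   0.        ,   1.        ]]), 'dist': array([-0.16563109,  0.        ,  0.        ,  0.        ,  0.        ]), 'eye': array([ 0.3827896 , -0.16204167,  1.03178845]), 'orientation': array([-170.28321162,    0.48002189,  -88.53052766])}
side {'intrinsics': array([[378.2252507 ,   0.        , 254.26406434],
       [  0.        , 378.2252507 , 186.4889938 ],
       [  0.        ,   0.        ,   1.        ]]), 'dist': array([0.00271731, 0.        , 0.        , 0.        , 0.        ]), 'eye': array([0.13103515, 0.19210442, 0.6478163 ]), 'orientation': array([-135.00379345,   -0.29060965, -130.8652957 ])}
wrist {'intrinsics': array([[318.22006564,   0.        , 253.06737809],
       [  0.        , 318.22006564, 182.59919074],
       [  0.        ,   0.        ,   1.        ]]), 'dist': array([-0.08702024,  0.        ,  0.        ,  0.        ,  0.        ]), 'eye': array([ 0.28334967, -0.50412878,  0.37361615]), 'orientation': array([ 1.64451753e+02,  1.15454198e-01, -6.73570277e+01])}
```

View pics/top0.png

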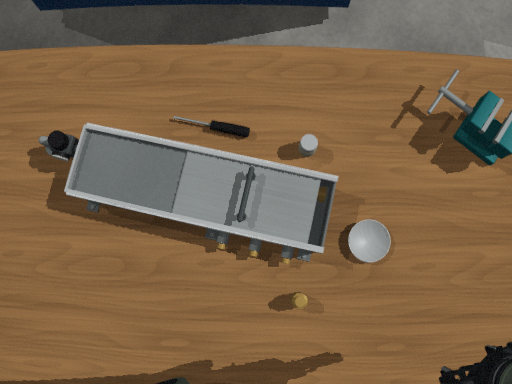

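View pics/side0.png

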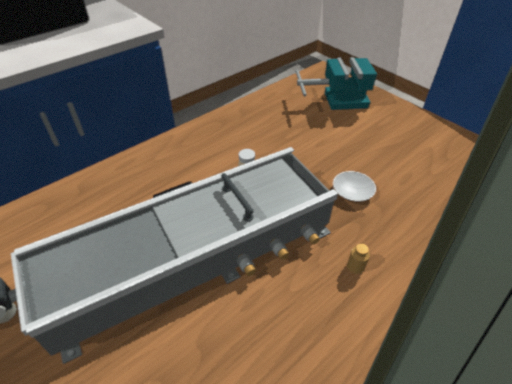

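The top picture shows the box with its rim corners at about (87,124), (337,178), (322,249) and (67,195). The bar runs from (251,170) to (241,219). The weight is at (300,300), the bell at (370,241), the jar at (309,145) and the driver at (210,125). I'll fit the box pose from the corners.

```bash
cat >> h.py <<'E'
def ray(n,uv,z,m=None):
    m=m or manip.camera_model(n)
    p=cv2.undistortPoints(np.array(uv,float).reshape(-1,1,2),m["intrinsics"],m["dist"])[:,0]
    d=np.c_[p,np.ones(len(p))]@R.from_euler('xyz',m["orientation"],degrees=True).as_matrix().T
    e=m["eye"]; return e+d*((z-e[2])/d[:,2])[:,None]
def proj(n,P,m=None):
    m=m or manip.camera_model(n)
    Rm=R.from_euler('xyz',m["orientation"],degrees=True).as_matrix().T
    return cv2.projectPoints(np.array(P,float),cv2.Rodrigues(Rm)[0],-Rm@m["eye"],m["intrinsics"],m["dist"])[0][:,0]
def box2w(p,b):
    c,s=np.cos(b[2]),np.sin(b[2]); p=np.atleast_2d(p)
    return np.c_[b[0]+c*p[:,0]-s*p[:,1],b[1]+s*p[:,0]+c*p[:,1],p[:,2]]
E
python3 - <<'E'
from h import *
from scipy.optimize import least_squares
uv=np.array([(87,124),(337,178),(322,249),(67,195)],float)
B=np.array([(80,430,99),(80,-150,99),(-80,-150,99),(-80,430,99)])/1e3
w=ray("top",uv,.099); print(w)
f=least_squares(lambda b:(proj("top",box2w(B,b))-uv).ravel(),[.45,-.2,0])
b=f.x; print(b,np.degrees(b[2]),f.fun.round(1)); np.save("b.npy",b)
bar=ray("top",[(251,170),(241,219)],.122);c,s=np.cos(b[2]),np.sin(b[2])
d=(bar-[b[0],b[1],0])[:,:2]; print("bar box",d@np.array([[c,-s],[s,c]]), bar)
print(ray("top",[(300,300)],.05),ray("top",[(370,241)],.01),ray("top",[(309,142)],.055))
# overlay
for n in("top","side"):
    im=cv2.imread(f"pics/{n}0.png")
    t=d@np.array([[c,-s],[s,c]]);t=t[:,1].mean()
    for P in [B,np.array([(-.061,t,.124),(.061,t,.124)]),np.array([(-.072,t+.15,.09),(.072,t+.15,.09)]),np.array([(-.072,t-.15,.09),(.072,t-.15,.09)])]:
        cv2.polylines(im,[np.rint(proj(n,box2w(P,b))).astype(int)],True,(0,0,255),1)
    cv2.imwrite(f"pics/{n}_ov.png",im)
a=cv2.imread("pics/top_ov.png")[90:350,20:420];s_=cv2.imread("pics/side_ov.png")[130:370,:400]
cv2.imwrite("pics/ov.png",np.vstack([cv2.resize(a,None,fx=1.2,fy=1.2),cv2.resize(s_,(480,288))]))
E
```

```text
[[ 0.69417885  0.25006908  0.099     ]
 [ 0.58077027 -0.31485395  0.099     ]
 [ 0.42725893 -0.28283811  0.099     ]
 [ 0.52894913  0.28017711  0.099     ]]
[ 0.53166193 -0.15402111 -0.188769  ] -10.815667171281655 [-1.5  1.4  0.7 -0.6  1.6  1.1 -1.1 -2.2]
bar box [[ 0.05128895  0.03507499]
 [-0.05456534  0.03285502]] [[ 0.5886216  -0.12919356  0.122     ]
 [ 0.48423113 -0.11151055  0.122     ]]
[[ 0.31692469 -0.24206532  0.05      ]] [[ 0.45201168 -0.40685467  0.01      ]] [[ 0.67299192 -0.2579972   0.055     ]]
```

View pics/ov.png

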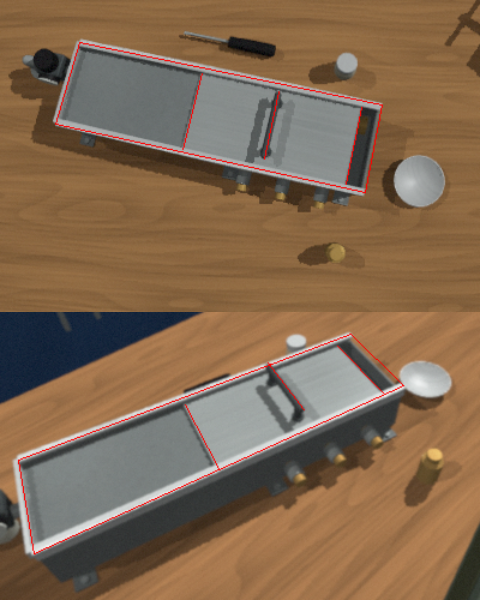

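The overlay fits both views to a few mm. The box yaw is -10.8° and the cover travel about 0.034. Next I'll turn the tool so that tool x = box +y and tool y = box +x, close the fingers, and go to a point behind the bar.

Request:
apply_moves:
  targets:
    - {"wz":-0.141}
    - {"wz":-0.141}
    - {"wz":-0.141}
    - {"wz":-0.141}
    - {"wz":-0.141}
    - {"wz":-0.141}
    - {"wz":-0.141}
  claw: 0

```text
validation failed for argument at $.ta...
```

Request:
apply_moves:
  targets:
    - {"tx":0.0344,"ty":0.0195}
    - {"tx":0.0344,"ty":0.0195}
    - {"tx":0.0344,"ty":0.0195}
    - {"tx":0.0344,"ty":0.0195}
    - {"tx":0.0344,"ty":0.0195}
    - {"tx":0.0344,"ty":0.0195}
    - {"tx":0.0344,"ty":0.0195}
    - {"tx":0.0344,"ty":0.0195}
    - {"tx":0.0344,"ty":0.0195}
    - {"tx":0.0344,"ty":0.0195}
    - {"tx":0.0344,"ty":0.0195}
    - {"tx":0.0344,"ty":0.0195}

```text
validation failed for argument at $.ta...
```

```bash
cat >> h.py <<'E'
def st():
    s=manip.sense(); b=np.load("b.npy"); c,q=np.cos(b[2]),np.sin(b[2]); d=s["tcp_pos"][:2]-b[:2]
    print("t",s["t"],"box",np.round([c*d[0]+q*d[1],-q*d[0]+c*d[1],s["tcp_pos"][2]],4),s["ee_rot"].round(2),"F",s["contact_force"].round(1),"op",round(s["opening"],4),s["joints"].round(0))
E
python3 -c "
from h import *
st(); snap('wrist','pics/w1.png')"
```

```text
t 0.1 box [-0.2345 -0.4279  0.1976] [-179.91   -0.     22.62] F [-0.7  1.1 -0.3] op 0.0854 [-69.  18.  90.   0.  72.  -1.]
```

View pics/w1.png

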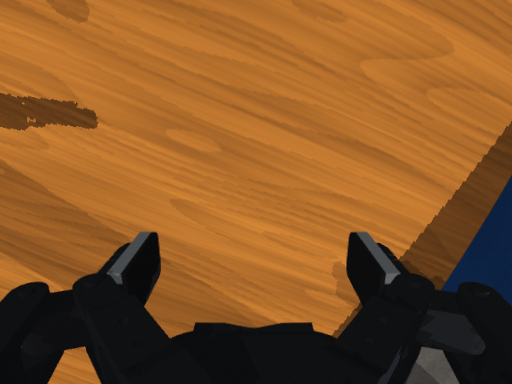

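Both calls were refused, presumably because every row needs all six numbers, so the arm has not moved. The wrist picture shows bare bench and the open fingers near (140,260) and (370,260). I'll send the moves again with full rows.

Request:
apply_moves:
  targets:
    - {"tx":0,"ty":0,"tz":0,"wx":0,"wy":0,"wz":-0.141}
    - {"tx":0,"ty":0,"tz":0,"wx":0,"wy":0,"wz":-0.141}
    - {"tx":0,"ty":0,"tz":0,"wx":0,"wy":0,"wz":-0.141}
    - {"tx":0,"ty":0,"tz":0,"wx":0,"wy":0,"wz":-0.141}
    - {"tx":0,"ty":0,"tz":0,"wx":0,"wy":0,"wz":-0.141}
    - {"tx":0,"ty":0,"tz":0,"wx":0,"wy":0,"wz":-0.141}
    - {"tx":0,"ty":0,"tz":0,"wx":0,"wy":0,"wz":-0.141}
  claw: 0

```text
t: 0.85
tcp_pos: [0.2211, -0.5305, 0.1979]
ee_rot: [-180.0, -0.0, 79.5]
contact_force: [-0.2, 0.1, -0.4]
opening: -0.0001
```

Request:
apply_moves:
  targets:
    - {"tx":0.0344,"ty":0.0195,"tz":0,"wx":0,"wy":0,"wz":0}
    - {"tx":0.0344,"ty":0.0195,"tz":0,"wx":0,"wy":0,"wz":0}
    - {"tx":0.0344,"ty":0.0195,"tz":0,"wx":0,"wy":0,"wz":0}
    - {"tx":0.0344,"ty":0.0195,"tz":0,"wx":0,"wy":0,"wz":0}
    - {"tx":0.0344,"ty":0.0195,"tz":0,"wx":0,"wy":0,"wz":0}
    - {"tx":0.0344,"ty":0.0195,"tz":0,"wx":0,"wy":0,"wz":0}
    - {"tx":0.0344,"ty":0.0195,"tz":0,"wx":0,"wy":0,"wz":0}
    - {"tx":0.0344,"ty":0.0195,"tz":0,"wx":0,"wy":0,"wz":0}
    - {"tx":0.0344,"ty":0.0195,"tz":0,"wx":0,"wy":0,"wz":0}
    - {"tx":0.0344,"ty":0.0195,"tz":0,"wx":0,"wy":0,"wz":0}
    - {"tx":0.0344,"ty":0.0195,"tz":0,"wx":0,"wy":0,"wz":0}
    - {"tx":0.0344,"ty":0.0195,"tz":0,"wx":0,"wy":0,"wz":0}

```text
t: 2.05
tcp_pos: [0.5293, -0.1679, 0.1981]
ee_rot: [-180.0, 0.0, 79.2]
contact_force: [-0.2, -0.5, 0.2]
opening: 0.0
```

```bash
python3 -c "
from h import *
st(); im=snap('wrist','pics/w2.png')
b=np.load('b.npy')
o=im[:,:,::-1].copy()
for P in ([(-.061,.034,.124),(.061,.034,.124)],[(.08,.2,.099),(.08,-.15,.099),(-.08,-.15,.099),(-.08,.2,.099)]):
    p=proj('wrist',box2w(P,b)); print(p.round()); cv2.polylines(o,[np.rint(p).astype(int)],False,(0,0,255),1)
cv2.imwrite('pics/w2o.png',o)"
```

```text
t 2.05 box [ 0.0002 -0.014   0.1981] [-1.7998e+02  1.0000e-02  7.9180e+01] F [-0.2 -0.5  0.2] op 0.0 [-19.  17.  92.  -0.  71.  -8.]
[[172. 128.]
 [327. 129.]]
[[352. -84.]
 [327. 308.]
 [172. 307.]
 [148. -85.]]
```

View pics/w2o.png

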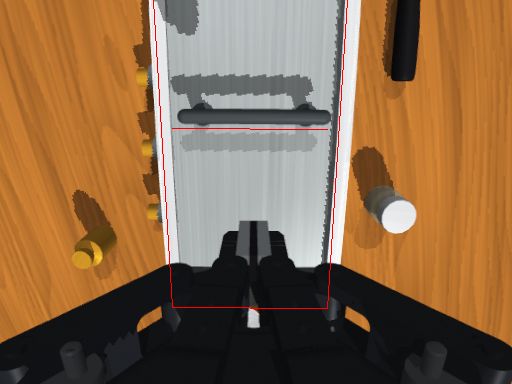

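The bar's centre row is 117 against the predicted 128, so it lies about 8 mm farther on in y (at about 0.042). The fingers are centred over the cover behind it. I'll descend and push.

Request:
apply_moves:
  targets:
    - {"tx":0,"ty":0,"tz":0.031,"wx":0,"wy":0,"wz":0}
    - {"tx":0,"ty":0,"tz":0.031,"wx":0,"wy":0,"wz":0}
    - {"tx":0,"ty":0,"tz":0.03,"wx":0,"wy":0,"wz":0}
    - {"tx":0.01,"ty":0,"tz":0,"wx":0,"wy":0,"wz":0}
    - {"tx":0.01,"ty":0,"tz":0,"wx":0,"wy":0,"wz":0}
    - {"tx":0.01,"ty":0,"tz":0,"wx":0,"wy":0,"wz":0}
    - {"tx":0.01,"ty":0,"tz":0,"wx":0,"wy":0,"wz":0}
    - {"tx":0.01,"ty":0,"tz":0,"wx":0,"wy":0,"wz":0}
    - {"tx":0.01,"ty":0,"tz":0,"wx":0,"wy":0,"wz":0}

```text
t: 3.0
tcp_pos: [0.5404, -0.1094, 0.1071]
ee_rot: [179.9, 0.0, 79.2]
contact_force: [-0.8, -0.1, -0.4]
opening: 0.0
```

Request:
apply_moves:
  targets:
    - {"tx":0.016,"ty":0,"tz":0,"wx":0,"wy":0,"wz":0}
    - {"tx":0.016,"ty":0,"tz":0,"wx":0,"wy":0,"wz":0}
    - {"tx":0.016,"ty":0,"tz":0,"wx":0,"wy":0,"wz":0}
    - {"tx":0.016,"ty":0,"tz":0,"wx":0,"wy":0,"wz":0}
    - {"tx":0.016,"ty":0,"tz":0,"wx":0,"wy":0,"wz":0}
    - {"tx":0.016,"ty":0,"tz":0,"wx":0,"wy":0,"wz":0}
    - {"tx":0.016,"ty":0,"tz":0,"wx":0,"wy":0,"wz":0}
    - {"tx":0.016,"ty":0,"tz":0,"wx":0,"wy":0,"wz":0}
    - {"tx":0.016,"ty":0,"tz":0,"wx":0,"wy":0,"wz":0}
    - {"tx":0.016,"ty":0,"tz":0,"wx":0,"wy":0,"wz":0}
    - {"tx":0.016,"ty":0,"tz":0,"wx":0,"wy":0,"wz":0}
    - {"tx":0.01,"ty":0,"tz":0,"wx":0,"wy":0,"wz":0}

```text
t: 4.2
tcp_pos: [0.5751, 0.0739, 0.1063]
ee_rot: [180.0, -0.0, 79.2]
contact_force: [-0.1, -0.4, 0.1]
opening: 0.0001
```

```bash
python3 -c "
from h import *
st()"
```

```text
t 4.2 box [-1.000e-04  2.320e-01  1.063e-01] [ 1.7999e+02 -1.0000e-02  7.9220e+01] F [-0.1 -0.4  0.1] op 0.0001 [ 6. 23. 97.  0. 60. 17.]
```

Request:
apply_moves:
  targets:
    - {"tx":0.006,"ty":0,"tz":0,"wx":0,"wy":0,"wz":0}
    - {"tx":0.006,"ty":0,"tz":0,"wx":0,"wy":0,"wz":0}
    - {"tx":0.006,"ty":0,"tz":0,"wx":0,"wy":0,"wz":0}
    - {"tx":0.006,"ty":0,"tz":0,"wx":0,"wy":0,"wz":0}
    - {"tx":0.003,"ty":0,"tz":0,"wx":0,"wy":0,"wz":0}

```text
t: 4.7
tcp_pos: [0.58, 0.0992, 0.1063]
ee_rot: [180.0, -0.0, 79.2]
contact_force: [0.3, 0.4, 0.1]
opening: 0.0001
```

Request:
apply_moves:
  targets:
    - {"tx":0.003,"ty":0,"tz":0,"wx":0,"wy":0,"wz":0}
    - {"tx":0.003,"ty":0,"tz":0,"wx":0,"wy":0,"wz":0}

```text
t: 4.9
tcp_pos: [0.581, 0.1048, 0.1063]
ee_rot: [180.0, 0.0, 79.2]
contact_force: [-0.7, 0.1, -0.6]
opening: 0.0001
```

```bash
python3 -c "
from h import *
st(); a=snap('side','pics/s3.png');b=snap('wrist','pics/w3.png')
cv2.imwrite('pics/c3.png',np.hstack([cv2.resize(a,(400,300)),cv2.resize(b,(400,300))])[:,:,::-1])"
```

```text
t 4.9 box [-1.000e-04  2.634e-01  1.063e-01] [1.800e+02 1.000e-02 7.915e+01] F [-0.7  0.1 -0.6] op 0.0001 [ 9. 24. 95. -0. 61. 20.]
```

View pics/c3.png

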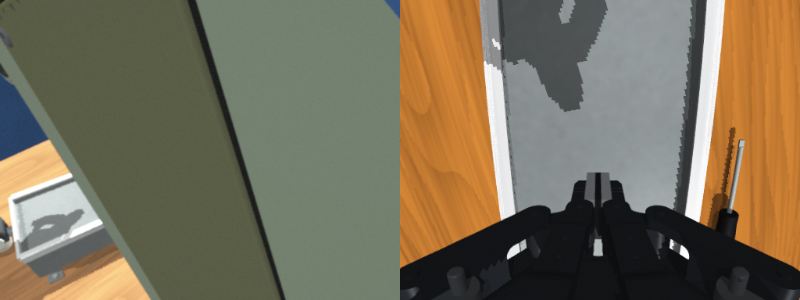

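The bar is not visible ahead of the fingers. I'll work out where it would project, then raise the tool and look from above.

```bash
python3 -c "
from h import *
b=np.load('b.npy'); m=manip.camera_model('wrist'); print(m['eye'],m['orientation'])
for y in (.24,.28,.3,.35): print(y,proj('wrist',box2w([(-.061,y,.118),(.061,y,.118)],b)).round())"
```

```text
[0.59328357 0.1720243  0.28243406] [ 1.64445375e+02 -2.55986427e-02 -1.07968967e+01]
0.24 [[149. 259.]
 [358. 259.]]
0.28 [[143. 193.]
 [365. 193.]]
0.3 [[139. 157.]
 [369. 157.]]
0.35 [[131.  58.]
 [377.  59.]]
```

Request:
apply_moves:
  targets:
    - {"tx":0,"ty":0,"tz":-0.04,"wx":0,"wy":0,"wz":0}
    - {"tx":0,"ty":0,"tz":-0.04,"wx":0,"wy":0,"wz":0}
    - {"tx":-0.02,"ty":-0.04,"tz":-0.04,"wx":0,"wy":0,"wz":0}
    - {"tx":-0.02,"ty":-0.04,"tz":-0.04,"wx":0,"wy":0,"wz":0}
    - {"tx":-0.02,"ty":-0.04,"tz":0,"wx":0,"wy":0,"wz":0}
    - {"tx":-0.02,"ty":-0.04,"tz":0,"wx":0,"wy":0,"wz":0}

```text
t: 5.6
tcp_pos: [0.4221, 0.0598, 0.254]
ee_rot: [179.8, -0.0, 79.2]
contact_force: [0.4, -0.9, -0.5]
opening: 0.0
```

```bash
python3 -c "
from h import *
st(); a=snap('top','pics/t4.png');b=snap('wrist','pics/w4.png')
cv2.imwrite('pics/c4.png',np.vstack([cv2.resize(a[90:280,20:400],(600,300)),b[:290]*0 if 0 else cv2.resize(b,(400,300),interpolation=cv2.INTER_AREA) if 0 else cv2.resize(b[:256],(600,300))])[:,:,::-1])"
```

```text
t 5.6 box [-0.1477  0.1895  0.254 ] [ 1.7985e+02 -3.0000e-02  7.9170e+01] F [ 0.4 -0.9 -0.5] op 0.0 [  7.   3. 102.  -0.  76.  17.]
```

View pics/c4.png

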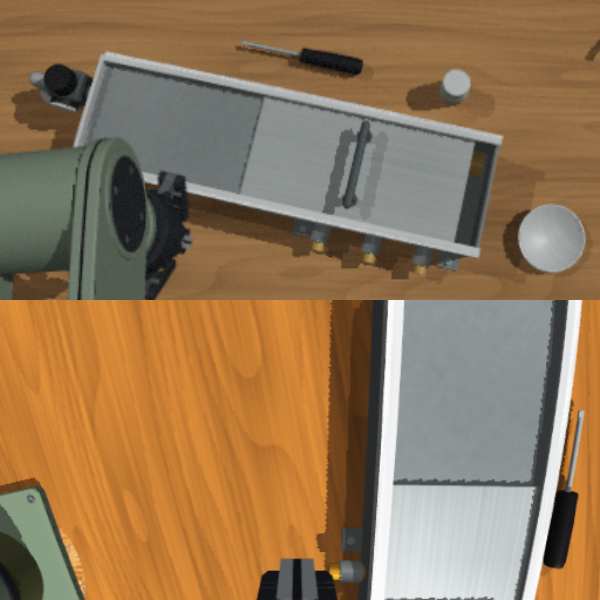

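The cover has not moved: the bar is still at (249,169)-(241,219), although the fingertips were reported to sweep through it at z 0.106. I'll check whether the real fingertips are where the state says, by projecting the TCP into the wrist picture and measuring the bar again.

```bash
python3 - <<'E'
from h import *
s=manip.sense(); p=s["tcp_pos"]; Rt=R.from_euler('xyz',s["ee_rot"],degrees=True).as_matrix()
for k in(0,.01,.02,.03,.04): print(k,proj("wrist",[p-Rt[:,2]*k]).round(1), proj("top",[p-Rt[:,2]*k]).round(1))
# bar height from two views: top0 & w2 (w2 camera pose: rebuild from rigid offset)
m=manip.camera_model("wrist"); print(Rt.T@(m["eye"]-p))
t=cv2.imread("pics/t4.png");w=cv2.imread("pics/w4.png");w2=cv2.imread("pics/w2.png")
A=cv2.resize(t[150:240,110:300],(760,360),interpolation=cv2.INTER_CUBIC)
C=np.hstack([cv2.resize(w2[90:290,170:340],(255,300)),cv2.resize(w[200:384,150:340],(310,300))])
C=cv2.copyMakeBorder(C,0,0,0,760-C.shape[1],0)[:235]
cv2.imwrite("pics/c5.png",np.vstack([A,C]))
E
```

```text
0 [[253.8 213.8]] [[140.7 245.1]]
0.01 [[253.9 220.2]] [[139.1 244.8]]
0.02 [[253.9 227.4]] [[137.5 244.4]]
0.03 [[254.  235.4]] [[135.9 244.1]]
0.04 [[254.1 244.5]] [[134.2 243.7]]
[ 0.0681606  -0.00055093 -0.17614865]
```

View pics/c5.png

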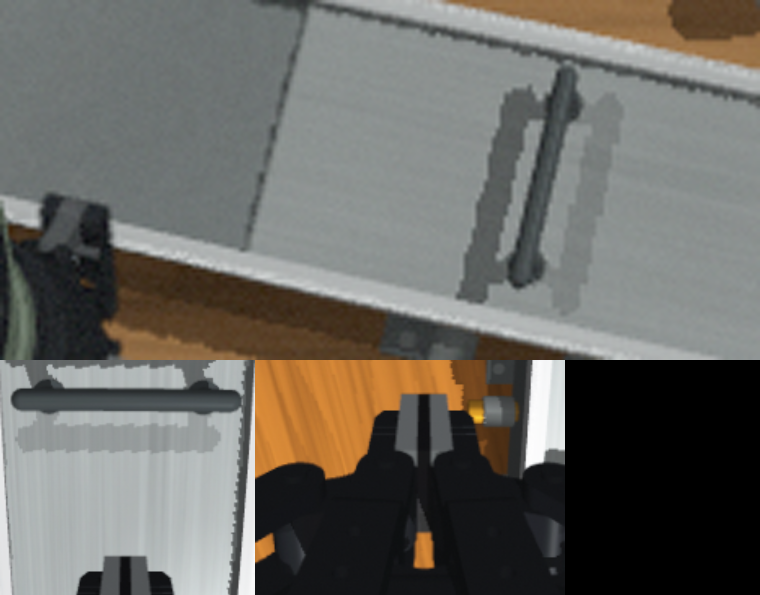

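The visible tip sits at row 221 in the wrist picture, which suggests the shut fingers end a couple of cm short of the stated TCP. That would explain the miss over the bar. I'll return behind the bar and find the true tip height by lightly touching the cover at z 0.090.

Request:
apply_moves:
  targets:
    - {"tx":-0.034,"ty":0.025,"tz":0,"wx":0,"wy":0,"wz":0}
    - {"tx":-0.034,"ty":0.025,"tz":0,"wx":0,"wy":0,"wz":0}
    - {"tx":-0.034,"ty":0.025,"tz":0,"wx":0,"wy":0,"wz":0}
    - {"tx":-0.034,"ty":0.025,"tz":0,"wx":0,"wy":0,"wz":0}
    - {"tx":-0.034,"ty":0.025,"tz":0,"wx":0,"wy":0,"wz":0}
    - {"tx":-0.034,"ty":0.025,"tz":0,"wx":0,"wy":0,"wz":0}
    - {"tx":0,"ty":0,"tz":0.04,"wx":0,"wy":0,"wz":0}
    - {"tx":0,"ty":0,"tz":0.04,"wx":0,"wy":0,"wz":0}
    - {"tx":0,"ty":0,"tz":0.04,"wx":0,"wy":0,"wz":0}
    - {"tx":0,"ty":0,"tz":0.028,"wx":0,"wy":0,"wz":0}
    - {"tx":0,"ty":0,"tz":0,"wx":0,"wy":0,"wz":0}

```text
t: 6.8
tcp_pos: [0.5296, -0.1676, 0.1008]
ee_rot: [-179.5, -0.1, 79.2]
contact_force: [0.2, 0.7, -0.6]
opening: -0.0
```

```bash
python3 - <<'E'
from h import *
st(); a=snap('side','pics/s6.png'); b=snap('wrist','pics/w6.png')
cv2.imwrite('pics/c6.png',np.hstack([cv2.resize(a[120:330,150:400],None,fx=1.9,fy=1.9),cv2.resize(b[80:290,170:340],None,fx=1.9,fy=1.9)])[:,:,::-1])
s=manip.sense();p=s["tcp_pos"];Rt=R.from_euler('xyz',s["ee_rot"],degrees=True).as_matrix()
print((proj('side',[p,p-Rt[:,2]*.02])-[150,120])*1.9)
E
```

```text
t 6.8 box [ 0.0005 -0.0137  0.1008] [-1.7948e+02 -7.0000e-02  7.9150e+01] F [ 0.2  0.7 -0.6] op -0.0 [-19.  21. 100.  -0.  59.  -8.]
[[204.71327806 127.98244614]
 [204.93685313 114.49458909]]
```

View pics/c6.png

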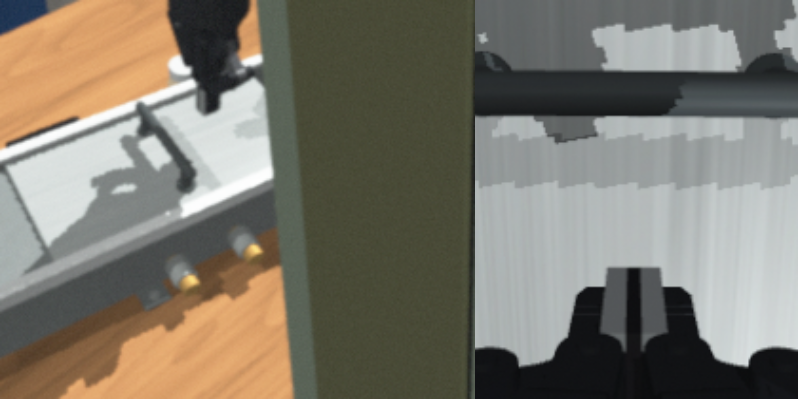

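The side view shows the real fingertips at (205,112), where the reported TCP projects to (205,128). So the tips end about 22 mm short of the reported TCP. I'll calibrate by touching the cover.

Request:
apply_moves:
  targets:
    - {"tx":0,"ty":0,"tz":0.01,"wx":0,"wy":0,"wz":0}
    - {"tx":0,"ty":0,"tz":0.01,"wx":0,"wy":0,"wz":0}
    - {"tx":0,"ty":0,"tz":0.005,"wx":0,"wy":0,"wz":0}

```text
t: 7.2
tcp_pos: [0.5321, -0.1682, 0.0797]
ee_rot: [180.0, 0.0, 79.2]
contact_force: [-0.3, -0.1, 0.1]
opening: -0.0002
```

Request:
apply_moves:
  targets:
    - {"tx":0,"ty":0,"tz":0.002,"wx":0,"wy":0,"wz":0}
    - {"tx":0,"ty":0,"tz":0.002,"wx":0,"wy":0,"wz":0}

```text
t: 7.4
tcp_pos: [0.5323, -0.1683, 0.076]
ee_rot: [180.0, 0.0, 79.2]
contact_force: [-0.4, -0.3, -0.4]
opening: -0.0001
```

Request:
apply_moves:
  targets:
    - {"tx":0,"ty":0,"tz":0.002,"wx":0,"wy":0,"wz":0}

```text
t: 7.5
tcp_pos: [0.5323, -0.1684, 0.0741]
ee_rot: [180.0, 0.0, 79.2]
contact_force: [-0.5, 0.6, 0.0]
opening: -0.0001
```

Request:
apply_moves:
  targets:
    - {"tx":0,"ty":0,"tz":0.002,"wx":0,"wy":0,"wz":0}

```text
t: 7.6
tcp_pos: [0.5323, -0.1684, 0.0721]
ee_rot: [180.0, 0.0, 79.2]
contact_force: [0.1, 0.3, 0.9]
opening: -0.0
```

Request:
apply_moves:
  targets:
    - {"tx":0,"ty":0,"tz":0.002,"wx":0,"wy":0,"wz":0}

```text
t: 7.7
tcp_pos: [0.5323, -0.1683, 0.07]
ee_rot: [180.0, 0.0, 79.2]
contact_force: [0.0, 0.5, -0.2]
opening: 0.0003
```

Request:
apply_moves:
  targets:
    - {"tx":0,"ty":0,"tz":0.002,"wx":0,"wy":0,"wz":0}

```text
t: 7.8
tcp_pos: [0.5322, -0.1683, 0.0679]
ee_rot: [180.0, 0.0, 79.2]
contact_force: [0.2, 0.3, 0.3]
opening: 0.0003
```

Request:
apply_moves:
  targets:
    - {"tx":0,"ty":0,"tz":0.002,"wx":0,"wy":0,"wz":0}

```text
t: 7.9
tcp_pos: [0.5322, -0.1683, 0.0659]
ee_rot: [180.0, 0.0, 79.2]
contact_force: [-0.5, -0.8, 0.4]
opening: 0.0002
```

Request:
apply_moves:
  targets:
    - {"tx":0,"ty":0,"tz":0.002,"wx":0,"wy":0,"wz":0}

```text
t: 8.0
tcp_pos: [0.5321, -0.1683, 0.0638]
ee_rot: [180.0, 0.0, 79.2]
contact_force: [0.4, -0.1, 0.3]
opening: 0.0001
```

Request:
apply_moves:
  targets:
    - {"tx":0,"ty":0,"tz":0.002,"wx":0,"wy":0,"wz":0}

```text
t: 8.1
tcp_pos: [0.5321, -0.1683, 0.0618]
ee_rot: [-180.0, 0.0, 79.2]
contact_force: [0.0, -0.3, -0.2]
opening: 0.0
```

```bash
python3 - <<'E'
from h import *
old=cv2.cvtColor(cv2.imread('pics/s6.png'),cv2.COLOR_BGR2GRAY)
im=cv2.cvtColor(snap('side','pics/s7.png'),cv2.COLOR_RGB2GRAY)
s=manip.sense();p=s["tcp_pos"];Rt=R.from_euler('xyz',s["ee_rot"],degrees=True).as_matrix()
for k in(0,.01,.02,.03,.04):print(k,proj('side',[p-Rt[:,2]*k]).round(1))
for c in(254,256,258,260,262): print(c,old[168:200,c],'\n   ',im[168:204,c])
E
```

```text
0 [[257.7 202.4]]
0.01 [[257.8 199.2]]
0.02 [[257.8 195.9]]
0.03 [[257.9 192.5]]
0.04 [[257.9 189.1]]
254 [ 91  93  94  94  98  95  93  92  98 120 158 198 215 220 219 221 224 220
 218 217 217 219 223 224 223 222 222 222 222 222 223 220] 
    [ 38  33  34  38  36  36  34  27  40  53  69  67  67  83  97 101  99 100
  99 100  99 103 107 112 121 123 125 128 126 128 128 122 120 110 102 101]
256 [101 105 105 109 107 107 107 109 108 107 111 131 165 205 220 222 222 217
 217 218 218 222 224 225 221 220 222 224 222 223 224 224] 
    [ 34  27  35  31  34  30  29  33  31  36  40  38  38  53  74  93  94  94
  94  97  96  96  95  93  96 108 114 126 127 129 131 135 129 131 125 133]
258 [ 51  59  58  59  59  62  63  63  62  58  65  83 134 193 218 220 219 217
 218 218 222 224 225 222 222 221 223 223 223 225 224 226] 
    [ 31  34  31  28  29  33  30  28  29  28  34  32  29  36  38  42  43  45
  45  47  46  45  39  45  53  80  99 118 127 135 132 134 145 166 185 214]
260 [ 36  28  33  29  36  28  39  32  33  33  42 102 174 216 222 219 217 217
 218 219 224 224 224 223 221 222 223 223 225 225 223 223] 
    [ 33  33  32  27  27  35  41  34  36  30  34  37  32  35  37  37  37  38
  34  34  34  29  30  47  75  96 105 130 172 199 182 184 212 224 227 227]
262 [ 34  34  32  31  27  32  32  28  33  37  82 161 211 221 220 216 218 218
 219 224 225 223 222 222 223 223 223 223 224 224 224 226] 
    [ 35  30  33  34  33  38  37  37  28  32  42  37  33  37  36  41  32  31
  33  31  33  27  45  95 153 178 179 182 213 223 225 227 226 226 227 228]
```

Request:
apply_moves:
  targets:
    - {"tx":0,"ty":0,"tz":0.002,"wx":0,"wy":0,"wz":0}

```text
t: 8.25
tcp_pos: [0.5323, -0.1683, 0.06]
ee_rot: [180.0, 0.0, 79.2]
contact_force: [0.3, -0.2, -0.1]
opening: -0.0001
```

Request:
apply_moves:
  targets:
    - {"tx":0,"ty":0,"tz":0.002,"wx":0,"wy":0,"wz":0}

```text
t: 8.35
tcp_pos: [0.5322, -0.1683, 0.0579]
ee_rot: [180.0, 0.0, 79.2]
contact_force: [-0.5, -0.1, -0.3]
opening: 0.0002
```

I still feel no touch, and the height is good enough for the bar. I'll raise 4 mm and push a short way, watching the force.

Request:
apply_moves:
  targets:
    - {"tx":0,"ty":0,"tz":-0.004,"wx":0,"wy":0,"wz":0}
    - {"tx":0.01,"ty":0,"tz":0,"wx":0,"wy":0,"wz":0}
    - {"tx":0.01,"ty":0,"tz":0,"wx":0,"wy":0,"wz":0}
    - {"tx":0.01,"ty":0,"tz":0,"wx":0,"wy":0,"wz":0}
    - {"tx":0.008,"ty":0,"tz":0,"wx":0,"wy":0,"wz":0}

```text
t: 8.85
tcp_pos: [0.5394, -0.1303, 0.0621]
ee_rot: [180.0, 0.1, 79.3]
contact_force: [-0.9, -2.8, 0.6]
opening: -0.0001
```

Request:
apply_moves:
  targets:
    - {"tx":0.005,"ty":0,"tz":0,"wx":0,"wy":0,"wz":0}
    - {"tx":0.005,"ty":0,"tz":0,"wx":0,"wy":0,"wz":0}

```text
t: 9.05
tcp_pos: [0.5412, -0.1209, 0.062]
ee_rot: [180.0, 0.0, 79.2]
contact_force: [-0.4, -2.1, 0.2]
opening: 0.0002
```

Request:
apply_moves:
  targets:
    - {"tx":0.005,"ty":0,"tz":0,"wx":0,"wy":0,"wz":0}
    - {"tx":0.005,"ty":0,"tz":0,"wx":0,"wy":0,"wz":0}

```text
t: 9.25
tcp_pos: [0.5431, -0.1112, 0.062]
ee_rot: [180.0, 0.0, 79.2]
contact_force: [-0.9, -2.1, 0.8]
opening: -0.0002
```

```bash
python3 - <<'E'
from h import *
st(); im=snap('wrist','pics/w8.png'); g=cv2.cvtColor(im,cv2.COLOR_RGB2GRAY)
b=np.load('b.npy')
print(g[100:240:3,200], '\n',g[100:240:3,310])
for y in(.04,.05,.06,.07):print(y,proj('wrist',box2w([(-.03,y,.118)],b)).round())
s=manip.sense();print(s["joint_torque"].round(2),s["torque"])
E
```

```text
t 9.25 box [0.0032 0.0442 0.062 ] [1.7999e+02 2.0000e-02 7.9160e+01] F [-0.9 -2.1  0.8] op -0.0002 [-13.  23. 103.  -0.  53.  -2.]
[118 118 118 118 117 118 118 118 118 119 118 118 118 119 118 118 119 119
 117 118 118 118 118 117 117 116 117 117 116 116 117 189 210 210 209 209
 208  40  46  50  53  53  52  51  45  40  33] 
 [214 216 216 215 216 217 217 217 217 217 217 218 119 118 117 117 116 116
 115 115 114 114 114 209 218 219 219 219 220 220 221 221 222 223 223 223
 223  38  45  49  53  56  54  51  46  41  35]
0.04 [[177. 272.]]
0.05 [[175. 251.]]
0.06 [[174. 229.]]
0.07 [[172. 206.]]
[-9.500e-01 -4.203e+01 -1.916e+01 -1.200e-01  4.000e-02  2.000e-02] [-0.13913356 -0.04201849  0.03898288]
```

The bar is now being pushed, with a friction force of about 2.3 N. The bar is at y ≈ 0.062 against a TCP y of 0.044. I'll continue.

Request:
apply_moves:
  targets:
    - {"tx":0.016,"ty":0,"tz":0,"wx":0,"wy":0,"wz":0}
    - {"tx":0.016,"ty":0,"tz":0,"wx":0,"wy":0,"wz":0}
    - {"tx":0.016,"ty":0,"tz":0,"wx":0,"wy":0,"wz":0}
    - {"tx":0.016,"ty":0,"tz":0,"wx":0,"wy":0,"wz":0}
    - {"tx":0.016,"ty":0,"tz":0,"wx":0,"wy":0,"wz":0}
    - {"tx":0.016,"ty":0,"tz":0,"wx":0,"wy":0,"wz":0}
    - {"tx":0.016,"ty":0,"tz":0,"wx":0,"wy":0,"wz":0}
    - {"tx":0.016,"ty":0,"tz":0,"wx":0,"wy":0,"wz":0}
    - {"tx":0.016,"ty":0,"tz":0,"wx":0,"wy":0,"wz":0}
    - {"tx":0.016,"ty":0,"tz":0,"wx":0,"wy":0,"wz":0}
    - {"tx":0.016,"ty":0,"tz":0,"wx":0,"wy":0,"wz":0}
    - {"tx":0.01,"ty":0,"tz":0,"wx":0,"wy":0,"wz":0}

```text
t: 10.5
tcp_pos: [0.5779, 0.0731, 0.0619]
ee_rot: [-180.0, -0.0, 79.2]
contact_force: [2.7, -3.9, 1.7]
opening: -0.0003
```

Request:
apply_moves:
  targets:
    - {"tx":0.006,"ty":0,"tz":0,"wx":0,"wy":0,"wz":0}
    - {"tx":0.006,"ty":0,"tz":0,"wx":0,"wy":0,"wz":0}
    - {"tx":0.006,"ty":0,"tz":0,"wx":0,"wy":0,"wz":0}

```text
t: 10.8
tcp_pos: [0.581, 0.0892, 0.0619]
ee_rot: [-180.0, 0.0, 79.1]
contact_force: [0.5, -2.6, 2.3]
opening: -0.0
```

Request:
apply_moves:
  targets:
    - {"tx":0.003,"ty":0,"tz":0,"wx":0,"wy":0,"wz":0}
    - {"tx":0.003,"ty":0,"tz":0,"wx":0,"wy":0,"wz":0}

```text
t: 11.0
tcp_pos: [0.5822, 0.0949, 0.0619]
ee_rot: [-180.0, 0.0, 79.2]
contact_force: [0.3, -3.1, 1.4]
opening: -0.0002
```

```bash
python3 -c "
from h import *
st()"
```

```text
t 11.0 box [0.0029 0.254  0.0619] [-1.7996e+02  2.0000e-02  7.9150e+01] F [ 0.3 -3.1  1.4] op -0.0002 [ 8. 26. 98. -0. 55. 19.]
```

Request:
apply_moves:
  targets:
    - {"tx":0.004,"ty":0,"tz":0,"wx":0,"wy":0,"wz":0}
    - {"tx":0.004,"ty":0,"tz":0,"wx":0,"wy":0,"wz":0}

```text
t: 11.2
tcp_pos: [0.5837, 0.1028, 0.0619]
ee_rot: [-180.0, 0.0, 79.1]
contact_force: [0.6, -3.1, 0.9]
opening: 0.0002
```

Request:
apply_moves:
  targets:
    - {"tx":0.003,"ty":0,"tz":0,"wx":0,"wy":0,"wz":0}

```text
t: 11.3
tcp_pos: [0.5844, 0.106, 0.0619]
ee_rot: [-180.0, 0.0, 79.2]
contact_force: [-0.1, -2.5, 0.7]
opening: 0.0002
```

Request:
apply_moves:
  targets:
    - {"tx":0.003,"ty":0,"tz":0,"wx":0,"wy":0,"wz":0}

```text
t: 11.4
tcp_pos: [0.5843, 0.106, 0.0619]
ee_rot: [-179.9, 0.4, 79.3]
contact_force: [-1.5, -18.6, 3.3]
opening: 0.0001
```

The stop is reached: force 18.6 N at TCP y 0.265, so the bar is at 0.28. I'll back off, rise, move aside and look into the opening.

Request:
apply_moves:
  targets:
    - {"tx":0,"ty":0,"tz":0,"wx":0,"wy":0,"wz":0}
    - {"tx":-0.01,"ty":0,"tz":0,"wx":0,"wy":0,"wz":0}
    - {"tx":-0.015,"ty":0,"tz":0,"wx":0,"wy":0,"wz":0}
    - {"tx":0,"ty":0,"tz":-0.04,"wx":0,"wy":0,"wz":0}
    - {"tx":0,"ty":0,"tz":-0.045,"wx":0,"wy":0,"wz":0}
    - {"tx":0,"ty":0,"tz":-0.045,"wx":0,"wy":0,"wz":0}
    - {"tx":0,"ty":-0.02,"tz":-0.04,"wx":0,"wy":0,"wz":0}
    - {"tx":0,"ty":-0.045,"tz":0,"wx":0,"wy":0,"wz":0}
    - {"tx":0,"ty":-0.045,"tz":0,"wx":0,"wy":0,"wz":0}
    - {"tx":0,"ty":-0.04,"tz":0,"wx":0,"wy":0,"wz":0}
    - {"tx":0,"ty":0,"tz":0,"wx":0,"wy":0,"wz":0}

```text
t: 12.5
tcp_pos: [0.4281, 0.1125, 0.2321]
ee_rot: [-179.8, -0.0, 79.3]
contact_force: [1.0, -0.3, -0.1]
opening: 0.0001
```

```bash
python3 - <<'E'
from h import *
st(); t=snap('top','pics/t9.png')[:,:,::-1]
b=np.load('b.npy'); o=cv2.resize(t[140:260,170:350],None,fx=4,fy=4,interpolation=cv2.INTER_CUBIC)
for y in(-.08,-.005,.07):
    for P in [(.015,y,.066)]:
        p=(proj('top',box2w([P],b))[0]-[170,140]+.5)*4; print(p); cv2.circle(o,tuple(np.rint(p).astype(int)),3,(0,0,255),-1)
cv2.imwrite('pics/c9.png',o)
E
```

```text
t 12.5 box [-0.1518  0.2424  0.2321] [-1.7984e+02 -3.0000e-02  7.9260e+01] F [ 1.  -0.3 -0.1] op 0.0001 [ 13.   5. 102.   0.  73.  24.]
[517.90721694 250.0069127 ]
[385.37523894 221.74614549]
[253.60578217 193.6474452 ]
```

View pics/c9.png

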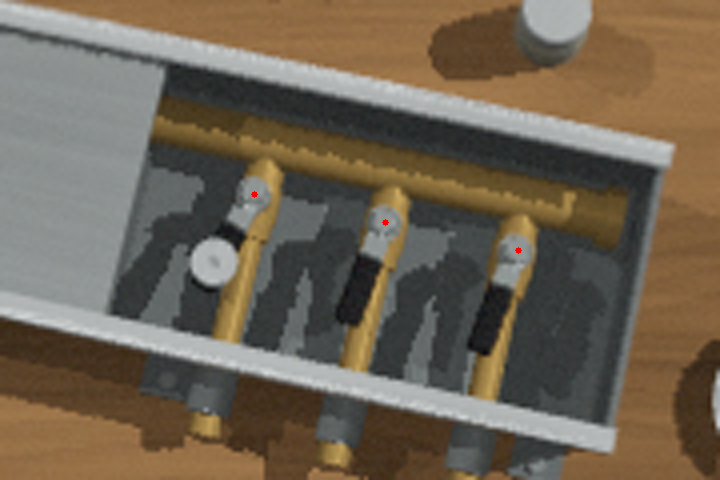

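The opening is clear and all three stems match the prediction. The tagged valve is the one at box y = 70, with its tag at crop (213,262) and its lever at about 0.32 rad. I'll now work out the true tip offset, using the pad corners.

```bash
python3 - <<'E'
from h import *
b=np.load('b.npy')
tag=ray('top',[(213/4+170-.5,262/4+140-.5)],.0665)[0]; stem=box2w([(.015,.07,.0665)],b)[0]
c,q=np.cos(b[2]),np.sin(b[2]); d=(tag-stem)[:2]; d=[c*d[0]+q*d[1],-q*d[0]+c*d[1]]; print("tag rel",d,np.hypot(*d),np.arctan2(d[1],-d[0]))
s=manip.sense();p=s["tcp_pos"];Rt=R.from_euler('xyz',s["ee_rot"],degrees=True).as_matrix()
for k in(0.02,.03,.035,.04,.045):
    print(k,"wrist front edge",proj('wrist',[p+Rt@[.011,y,-k] for y in(-.0145,.0145)]).round(1).tolist(),
     "side max row",[max(proj('side',[np.array(P)+Rt@[x,y,-k] for x in(-.011,.011) for y in(-.01,.01)]),key=lambda v:v[1]).round(1).tolist() for P in ([.5296,-.1676,.1008],[.5321,-.1683,.0618])])
im=cv2.imread('pics/w8.png',0)
print([(c,int(np.argmax(im[150:300,c]<60))+150) for c in range(225,285,3)])
print(im[190:250:2,245],im[190:250:2,262]); print(im[224,220:290:2])
for n,col in(('s6',258),('s7',258)):
    g=cv2.imread(f'pics/{n}.png',0); print(n,[(c,168+int(np.argmax(g[168:215,c]>110))) for c in range(250,268,2)])
E
```

```text
tag rel [np.float64(-0.04229858293058289), np.float64(0.01337180666766766)] 0.044361867989218845 0.3061875351506301
0.02 wrist front edge [[226.2, 207.9], [281.8, 207.9]] side max row [[256.4, 188.1], [255.6, 200.7]]
0.03 wrist front edge [[224.5, 214.9], [283.5, 214.9]] side max row [[256.4, 184.4], [255.7, 197.3]]
0.035 wrist front edge [[223.6, 218.8], [284.5, 218.8]] side max row [[256.4, 182.6], [255.7, 195.6]]
0.04 wrist front edge [[222.7, 222.8], [285.5, 222.8]] side max row [[256.5, 180.7], [255.7, 193.9]]
0.045 wrist front edge [[221.7, 227.2], [286.6, 227.2]] side max row [[256.5, 178.9], [255.7, 192.2]]
[(225, 210), (228, 210), (231, 210), (234, 210), (237, 210), (240, 210), (243, 210), (246, 210), (249, 210), (252, 210), (255, 211), (258, 211), (261, 211), (264, 211), (267, 211), (270, 211), (273, 211), (276, 211), (279, 211), (282, 211)]
[111 111 110 110 111 110 110 110 110 110  57  42  46  48  49  51  54  54
  53  51  48  45  42  38  34  79  98  98  98  99] [109 109 109 109 108 109 108 109 109 109  73  41  44  47  49  51  55  54
  53  52  47  45  42  39  35  71  99  98  98  98]
[53 54 53 54 53 53 53 54 54 53 54 53 53 54 54 55 54 55 54 55 55 54 55 55
 55 56 55 55 55 55 55 55 55 55 55]
s6 [(250, 170), (252, 169), (254, 177), (256, 178), (258, 180), (260, 180), (262, 179), (264, 178), (266, 170)]
s7 [(250, 173), (252, 177), (254, 191), (256, 194), (258, 195), (260, 195), (262, 192), (264, 190), (266, 183)]
```

Tip offset is about 39 mm from three estimates. The tag's radius checks out (44.4 mm) and the lever is at 0.306 rad. I'll go above box (-26, 52) mm, on the lever's -y side, then descend so the tip ends at about z 0.058, which is TCP z 0.019.

Request:
apply_moves:
  targets:
    - {"tx":-0.038,"ty":0.025,"tz":0,"wx":0,"wy":0,"wz":0}
    - {"tx":-0.038,"ty":0.025,"tz":0,"wx":0,"wy":0,"wz":0}
    - {"tx":-0.038,"ty":0.025,"tz":0,"wx":0,"wy":0,"wz":0}
    - {"tx":-0.038,"ty":0.025,"tz":0,"wx":0,"wy":0,"wz":0}
    - {"tx":-0.038,"ty":0.026,"tz":0,"wx":0,"wy":0,"wz":0}
    - {"tx":0,"ty":0,"tz":0.04,"wx":0,"wy":0,"wz":0}
    - {"tx":0,"ty":0,"tz":0.04,"wx":0,"wy":0,"wz":0}
    - {"tx":0,"ty":0,"tz":0.04,"wx":0,"wy":0,"wz":0}
    - {"tx":0,"ty":0,"tz":0.03,"wx":0,"wy":0,"wz":0}
    - {"tx":0,"ty":0,"tz":0,"wx":0,"wy":0,"wz":0}

```text
t: 13.55
tcp_pos: [0.5186, -0.0981, 0.0777]
ee_rot: [-179.5, -0.0, 79.1]
contact_force: [0.2, 0.8, 0.4]
opening: 0.0
```

```bash
python3 - <<'E'
from h import *
st(); im=snap('wrist','pics/w10.png')[:,:,::-1].copy(); b=np.load('b.npy')
for P in [(.015,.07,.066),(.015-.0423,.07+.0134,.0665),(.015,-.005,.066)]:
    u=proj('wrist',box2w([P],b))[0]; print(u); cv2.circle(im,tuple(np.rint(u).astype(int)),3,(0,0,255),-1)
s=manip.sense();p=s["tcp_pos"];Rt=R.from_euler('xyz',s["ee_rot"],degrees=True).as_matrix()
cv2.imwrite('pics/w10o.png',im)
E
```

```text
t 13.55 box [-0.0234  0.0525  0.0777] [-1.7947e+02 -3.0000e-02  7.9110e+01] F [0.2 0.8 0.4] op 0.0 [-12.  21. 105.   0.  55.  -1.]
[312.35036515 179.17178202]
[243.98289389 158.01631687]
[306.47149876 284.24680739]
```

View pics/w10o.png

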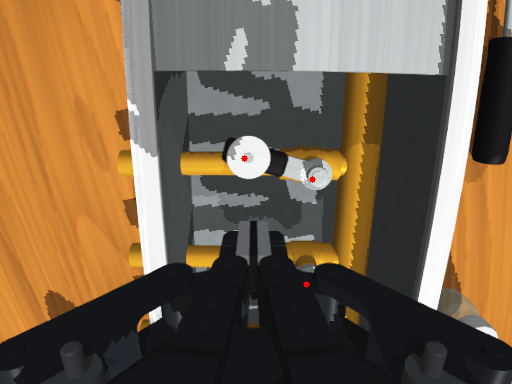

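The wrist view shows the stem at (317,176) and the tag at (247,157), within 2.5 mm of the prediction (offset about +2.5 mm in x, +1.5 mm in y). The fingers are clear of every lever and the linkage clears the channels, so I'll descend.

Request:
apply_moves:
  targets:
    - {"tx":0,"ty":0,"tz":0.015,"wx":0,"wy":0,"wz":0}
    - {"tx":0,"ty":0,"tz":0.015,"wx":0,"wy":0,"wz":0}
    - {"tx":0,"ty":0,"tz":0.01,"wx":0,"wy":0,"wz":0}

```text
t: 13.9
tcp_pos: [0.523, -0.0985, 0.0431]
ee_rot: [179.8, 0.0, 79.2]
contact_force: [-0.5, -0.3, 0.2]
opening: -0.0
```

Request:
apply_moves:
  targets:
    - {"tx":0,"ty":0,"tz":0.008,"wx":0,"wy":0,"wz":0}

```text
t: 14.0
tcp_pos: [0.5226, -0.0984, 0.0348]
ee_rot: [179.8, 0.0, 79.2]
contact_force: [0.6, 0.2, 0.9]
opening: 0.0002
```

Request:
apply_moves:
  targets:
    - {"tx":0,"ty":0,"tz":0.007,"wx":0,"wy":0,"wz":0}
    - {"tx":0,"ty":0,"tz":0.005,"wx":0,"wy":0,"wz":0}

```text
t: 14.2
tcp_pos: [0.5216, -0.0981, 0.022]
ee_rot: [179.9, 0.0, 79.2]
contact_force: [-0.6, 0.7, -0.3]
opening: -0.0001
```

```bash
python3 -c "
from h import *
st()"
```

```text
t 14.2 box [-0.0204  0.053   0.022 ] [179.95   0.    79.17] F [-0.6  0.7 -0.3] op -0.0001 [-12.  24. 109.  -0.  46.  -1.]
```

The next moves follow the arc of the lever in steps of about 6 mm, with the force checked midway.

Request:
apply_moves:
  targets:
    - {"tx":0,"ty":0,"tz":0.005,"wx":0,"wy":0,"wz":0}
    - {"tx":0.006,"ty":-0.003,"tz":0,"wx":0,"wy":0,"wz":0}
    - {"tx":0.006,"ty":-0.001,"tz":0,"wx":0,"wy":0,"wz":0}
    - {"tx":0.007,"ty":-0.001,"tz":0,"wx":0,"wy":0,"wz":0}

```text
t: 14.6
tcp_pos: [0.5214, -0.0795, 0.0174]
ee_rot: [179.8, 0.1, 79.2]
contact_force: [4.0, -8.0, -3.7]
opening: 0.0004
```

Request:
apply_moves:
  targets:
    - {"tx":0.006,"ty":0,"tz":0,"wx":0,"wy":0,"wz":0}
    - {"tx":0.006,"ty":0.001,"tz":0,"wx":0,"wy":0,"wz":0}

```text
t: 14.8
tcp_pos: [0.5255, -0.0686, 0.018]
ee_rot: [179.7, 0.2, 79.3]
contact_force: [1.4, -9.8, 1.1]
opening: 0.0002
```

```bash
python3 -c "
from h import *
st(); im=snap('wrist','pics/w11.png')[:,:,::-1].copy(); b=np.load('b.npy')
for a in np.arange(.3,1.3,.1): print(round(a,1),proj('wrist',box2w([(.0175-.044*np.cos(a),.0715+.044*np.sin(a),.0665)],b)).round())
cv2.imwrite('pics/w11o.png',im)
m=((im.min(2)>170)&(im.max(2).astype(int)-im.min(2)<30)).astype(np.uint8)
n,l,s,c=cv2.connectedComponentsWithStats(m)
for i in range(1,n):
    if 150<s[i,4]<5000: print(s[i],c[i].round())"
```

```text
t 14.8 box [-0.0221  0.0828  0.018 ] [179.65   0.19  79.27] F [ 1.4 -9.8  1.1] op 0.0002 [ -9.  25. 110.  -0.  45.   2.]
0.3 [[250. 252.]]
0.4 [[254. 243.]]
0.5 [[258. 235.]]
0.6 [[263. 227.]]
0.7 [[270. 220.]]
0.8 [[277. 213.]]
0.9 [[285. 206.]]
1.0 [[293. 201.]]
1.1 [[302. 196.]]
1.2 [[312. 192.]]
[ 245  189   62   45 1947] [276. 211.]
[294 230  40  43 694] [312. 251.]
[334 249  20  21 191] [347. 260.]
[494 280  18  67 617] [505. 320.]
```

The tag is at (276,211), which gives a lever angle of about 0.8. It is following; I'll continue the arc.

Request:
apply_moves:
  targets:
    - {"tx":0.006,"ty":0.001,"tz":0,"wx":0,"wy":0,"wz":0}
    - {"tx":0.006,"ty":0.002,"tz":0,"wx":0,"wy":0,"wz":0}
    - {"tx":0.005,"ty":0.003,"tz":0,"wx":0,"wy":0,"wz":0}

```text
t: 15.15
tcp_pos: [0.5328, -0.0533, 0.0178]
ee_rot: [179.9, 0.2, 79.3]
contact_force: [-1.7, -8.3, 1.2]
opening: 0.0001
```

Request:
apply_moves:
  targets:
    - {"tx":0.004,"ty":0.003,"tz":0,"wx":0,"wy":0,"wz":0}
    - {"tx":0.003,"ty":0.003,"tz":0,"wx":0,"wy":0,"wz":0}

```text
t: 15.35
tcp_pos: [0.5375, -0.0456, 0.017]
ee_rot: [-179.8, 0.1, 79.2]
contact_force: [-4.6, -1.6, 1.3]
opening: -0.0001
```

```bash
cat > ang.py <<'E'
from h import *
st(); im=snap('wrist','pics/w12.png')[:,:,::-1].copy(); b=np.load('b.npy')
for a in np.arange(1,1.65,.1): print(round(a,1),proj('wrist',box2w([(.0175-.044*np.cos(a),.0715+.044*np.sin(a),.0665)],b)).round())
m=((im.min(2)>160)&(im.max(2).astype(int)-im.min(2)<30)).astype(np.uint8)
n,l,s,c=cv2.connectedComponentsWithStats(m)
for i in range(1,n):
    if 150<s[i,4]<5000: print(s[i],c[i].round())
E
python3 ang.py
```

```text
t 15.35 box [-0.0146  0.1076  0.017 ] [-1.798e+02  9.000e-02  7.921e+01] F [-4.6 -1.6  1.3] op -0.0001 [ -6.  26. 108.  -0.  47.   5.]
1.0 [[271. 254.]]
1.1 [[280. 249.]]
1.2 [[289. 246.]]
1.3 [[299. 243.]]
1.4 [[309. 241.]]
1.5 [[319. 240.]]
1.6 [[329. 239.]]
[ 277  168   66   97 2997] [307. 228.]
[ 482  225   30  118 1750] [501. 299.]
```

Request:
apply_moves:
  targets:
    - {"tx":0.001,"ty":0.004,"tz":0,"wx":0,"wy":0,"wz":0}
    - {"tx":0,"ty":0.003,"tz":0,"wx":0,"wy":0,"wz":0}

```text
t: 15.6
tcp_pos: [0.5428, -0.0448, 0.0166]
ee_rot: [-179.5, 0.0, 79.2]
contact_force: [-12.6, 1.7, 6.4]
opening: -0.0
```

Request:
apply_moves:
  targets:
    - {"tx":0,"ty":0.003,"tz":0,"wx":0,"wy":0,"wz":0}

```text
t: 15.7
tcp_pos: [0.5429, -0.0449, 0.0163]
ee_rot: [-179.2, 0.0, 79.2]
contact_force: [-18.4, 2.8, 11.1]
opening: 0.0002
```

Request:
apply_moves:
  targets:
    - {"tx":0,"ty":0.002,"tz":0,"wx":0,"wy":0,"wz":0}

```text
t: 15.8
tcp_pos: [0.5429, -0.045, 0.0162]
ee_rot: [-179.0, 0.0, 79.2]
contact_force: [-20.3, 3.3, 14.3]
opening: 0.0001
```

```bash
python3 ang.py
```

```text
t 15.8 box [-0.0094  0.1092  0.0162] [-1.7897e+02  3.0000e-02  7.9170e+01] F [-20.3   3.3  14.3] op 0.0001 [ -6.  26. 107.   0.  48.   5.]
1.0 [[259. 257.]]
1.1 [[268. 252.]]
1.2 [[277. 249.]]
1.3 [[287. 246.]]
1.4 [[297. 244.]]
1.5 [[307. 243.]]
1.6 [[317. 243.]]
[   0    0   80  320 4788] [ 37. 191.]
[ 281  169   60  100 2928] [307. 230.]
[ 473  170   39  169 3014] [498. 277.]
```

The finger stopped where the shut lever should be (x -27 from the stem), with the force rising to 20 N. I'll back off, rise, and check from above.

Request:
apply_moves:
  targets:
    - {"tx":0,"ty":-0.008,"tz":0,"wx":0,"wy":0,"wz":0}
    - {"tx":-0.004,"ty":-0.01,"tz":0,"wx":0,"wy":0,"wz":0}
    - {"tx":0,"ty":0,"tz":-0.03,"wx":0,"wy":0,"wz":0}
    - {"tx":0,"ty":0,"tz":-0.045,"wx":0,"wy":0,"wz":0}
    - {"tx":0,"ty":0,"tz":-0.045,"wx":0,"wy":0,"wz":0}
    - {"tx":0,"ty":0,"tz":-0.045,"wx":0,"wy":0,"wz":0}
    - {"tx":0,"ty":0,"tz":-0.045,"wx":0,"wy":0,"wz":0}
    - {"tx":0.035,"ty":-0.035,"tz":0,"wx":0,"wy":0,"wz":0}
    - {"tx":0.035,"ty":-0.035,"tz":0,"wx":0,"wy":0,"wz":0}
    - {"tx":0.035,"ty":-0.035,"tz":0,"wx":0,"wy":0,"wz":0}
    - {"tx":0.03,"ty":-0.03,"tz":0,"wx":0,"wy":0,"wz":0}
    - {"tx":0,"ty":0,"tz":0,"wx":0,"wy":0,"wz":0}

```text
t: 17.05
tcp_pos: [0.4235, 0.114, 0.2276]
ee_rot: [179.9, -0.2, 79.5]
contact_force: [1.0, 0.1, 0.4]
opening: -0.0002
```

```bash
python3 - <<'E'
from h import *
st(); t=snap('top','pics/t13.png')[:,:,::-1]
cv2.imwrite('pics/c13.png',cv2.resize(t[110:310,120:400],(784,560),interpolation=cv2.INTER_CUBIC))
b=np.load('b.npy')
for a in(1.4,1.48,1.57): print(a,(proj('top',box2w([(.015-.044*np.cos(a),.07+.044*np.sin(a),.0665)],b))[0]-[120,110]+.5)*2.8)
print((proj('top',box2w([(.015,.07,.066)],b))[0]-[120,110]+.5)*2.8)
E
```

```text
t 17.05 box [-0.1566  0.2429  0.2276] [ 1.7994e+02 -1.5000e-01  7.9470e+01] F [1.  0.1 0.4] op -0.0002 [ 13.   5. 103.   0.  72.  24.]
1.4 [262.41990785 217.17370051]
1.48 [262.86899382 212.84562158]
1.57 [263.789864   208.03438658]
[317.52404752 219.55321164]
```

View pics/c13.png

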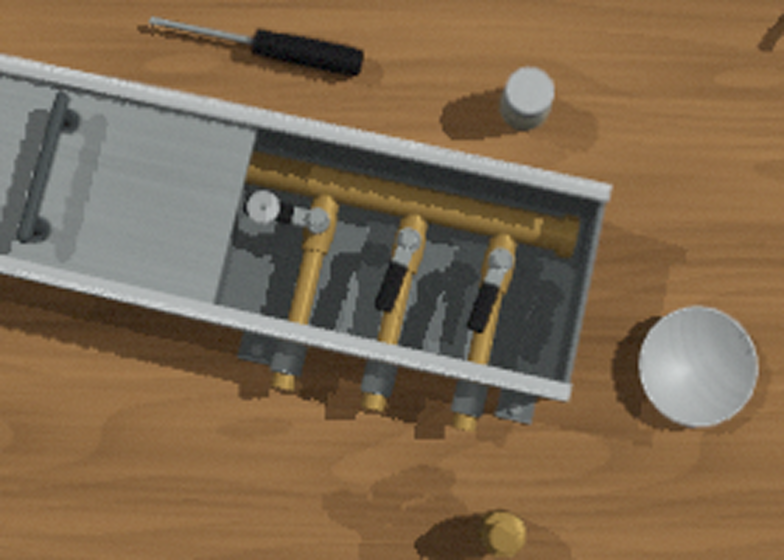

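The tag is at (263,208), which matches 1.57 rad. The cover is at its stop and the plain levers and loose things look unmoved. The arm is clear, so I'll hand in.

```bash
python3 -c "
from h import *
print(manip.hand_in()); st()"
```

```text
the job is handed in; nothing more can be done
None
the job is handed in; nothing more can be done
```

The cover is pushed open to its stop and the tagged lever is pushed fully shut. I handed the job in at about 17 s, and the hand-in gave no verdict.

- **Cover:** I pushed the bar with closed fingers until the force jumped from about 2.5 N to 18.6 N. That fits a travel of about 0.28 m.
- **Tagged lever:** it was the valve at box y = 70, starting at about 0.31 rad. I pushed it round until the force rose to about 20 N. In the last top picture its tag sits on the predicted spot for 1.57 rad, within about a pixel.
- **The rest:** in the same picture the two plain levers, the weight, the jar, the driver and the bell look unmoved. I judged this by eye and did not measure it. The arm was clear of everything, with a wrist force of about 1 N.

**What disagreed:** the closed fingertips really end about 39 mm short of the reported TCP. Because of this, my first sweep passed over the bar without touching it. I worked out the offset from the wrist and side pictures and corrected the heights. Trying to confirm it by touching the cover gave no contact.

Before that, my first two move calls were refused, apparently because the rows did not list all six numbers. The arm did not move.

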